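# Warm the red dip pots in the warming drawer

## Task

Warm the red-lidded dip pots: pull the warming drawer out to its stop, stand every red-lidded pot upright on the drawer's floor, and push the drawer fully shut with the pots in it. Then pull the orange heat knob out to its detent, leave it out for at least three seconds, push it fully home again, and pull the drawer out to its stop once more so that the pots can be served from it. Never have the heat on while the drawer is open, and leave the blue-lidded pots, the tin can and the spatula where they are.

Things in the scene. Friction and masses are not known exactly. Their poses are not given: they have to be found in the camera images.
- red1_mid (a point): dip pot with a RED lid, to be warmed; may be absent (2 to 4 are there). Upright steel body 70 mm across, 50 mm high with its lid, which does not come off; on the middle of the lid a red grip knob, a cylinder 26 mm across and 34 mm tall: 84 mm in all, about 0.25 kg. This point is on its axis half-way up, 42 mm above its underside; the knob spans 8 to 42 mm above it. z up
- red2_mid (a point): dip pot with a RED lid, to be warmed; may be absent (2 to 4 are there). Upright steel body 70 mm across, 50 mm high with its lid, which does not come off; on the middle of the lid a red grip knob, a cylinder 26 mm across and 34 mm tall: 84 mm in all, about 0.25 kg. This point is on its axis half-way up, 42 mm above its underside; the knob spans 8 to 42 mm above it. z up
- red3_mid (a point): dip pot with a RED lid, to be warmed; may be absent (2 to 4 are there). Upright steel body 70 mm across, 50 mm high with its lid, which does not come off; on the middle of the lid a red grip knob, a cylinder 26 mm across and 34 mm tall: 84 mm in all, about 0.25 kg. This point is on its axis half-way up, 42 mm above its underside; the knob spans 8 to 42 mm above it. z up
- red4_mid (a point): dip pot with a RED lid, to be warmed; may be absent (2 to 4 are there). Upright steel body 70 mm across, 50 mm high with its lid, which does not come off; on the middle of the lid a red grip knob, a cylinder 26 mm across and 34 mm tall: 84 mm in all, about 0.25 kg. This point is on its axis half-way up, 42 mm above its underside; the knob spans 8 to 42 mm above it. z up
- blue1_mid (a point): dip pot of the same shape and size with a BLUE lid and knob: to be left where it stands, among the others. Point on its axis, 42 mm above its underside
- blue2_mid (a point): dip pot of the same shape and size with a BLUE lid and knob: to be left where it stands, among the others. Point on its axis, 42 mm above its underside
- drawer (a joint): the warming drawer's slide, m: 0 fully shut, 0.18 at its stop, growing as it is pulled out; may start up to 20 mm ajar. It stays where it is left (some 2 N to move). Inside, the drawer is 278 mm long (x) and 348 mm wide (y), its floor 34 mm above the table, side and back walls 56 mm high; at its stop the 159 mm next to its face panel are open from above, the rest is under the cabinet's roof
- drawer_handle (a point): middle of the drawer's black bar handle: level, 150 mm long, 12 mm thick, 58 mm in front of the drawer's face, on a stud 70 mm to each side; 25 mm below the cabinet's top. Moves with the drawer. Axes as the cabinet's: -x the way it pulls out, y along the bar, z up. In this frame the drawer's inner floor spans x 79 to 357, y -174 to 174 mm at z = -106 mm; its face panel's top is at z = 10 mm
- cabinet_front (a point): middle of the front of the countertop warming cabinet, half-way up. The cabinet is fixed, steel, 340 deep (x) by 480 wide (y) by 165 mm high, and stands on the table; its front looks along its own -x, towards the robot. In this frame the drawer fills the front from y = -228 to 140 mm (handle at y = -44 mm); left of it (+y) is the control column with the heat knob at y = 190 mm
- heat_knob (a joint): the push-pull heat knob's slide, m: 0 fully home (heat off), 0.025 at its outer detent, which is the end of its travel (heat on); starts home within 2 mm. It stays where it is left (some 4 N to move)
- knob_grip (a point): middle of the orange knob's head: a cylinder 34 mm across and 30 mm long lying along the cabinet's x, on a 14 mm stem. With the knob home this point is 39 mm in front of the cabinet's front and the head's back 24 mm clear of it; 25 mm below the cabinet's top, 140 mm above the table. Moves with the knob, which pulls out along -x. Axes as the cabinet's
- tomato_can: bystander: tin can, 100 mm across, 118 mm high; origin at the centre of its underside
- pizza_spatula: bystander: spatula 280 mm long lying on the table; origin under its middle

How it is judged:
On the way, in this order (a step that is already met when the one before it is completed fails the run):
1. the drawer is pulled out to its stop, heat off (value of joint drawer above 0.17 m and value of joint heat_knob below 0.004 m), for 0.2 s.
2. every red pot stands upright and released in the drawer, pulled out (value of joint drawer above 0.1 m and x of red1_mid in the frame of drawer_handle between 0.106 and 0.33 m and y of red1_mid in the frame of drawer_handle between -0.147 and 0.147 m and z of red1_mid in the frame of drawer_handle between -0.072 and -0.056 m and angle between each of red1_mid, red2_mid, red3_mid, red4_mid's own z axis and vertical below 0.15 rad and x of red2_mid in the frame of drawer_handle between 0.106 and 0.33 m and y of red2_mid in the frame of drawer_handle between -0.147 and 0.147 m and z of red2_mid in the frame of drawer_handle between -0.072 and -0.056 m and x of red3_mid in the frame of drawer_handle between 0.106 and 0.33 m and y of red3_mid in the frame of drawer_handle between -0.147 and 0.147 m and z of red3_mid in the frame of drawer_handle between -0.072 and -0.056 m and x of red4_mid in the frame of drawer_handle between 0.106 and 0.33 m and y of red4_mid in the frame of drawer_handle between -0.147 and 0.147 m and z of red4_mid in the frame of drawer_handle between -0.072 and -0.056 m and contact force between each of red1, red2, red3, red4 and the fingers below 0.1 N), for 0.2 s.
3. the drawer is fully shut with the red pots in it, heat off (value of joint drawer below 0.007 m and value of joint heat_knob below 0.004 m and x of red1_mid in the frame of drawer_handle between 0.106 and 0.33 m and y of red1_mid in the frame of drawer_handle between -0.147 and 0.147 m and z of red1_mid in the frame of drawer_handle between -0.072 and -0.056 m and angle between each of red1_mid, red2_mid, red3_mid, red4_mid's own z axis and vertical below 0.15 rad and x of red2_mid in the frame of drawer_handle between 0.106 and 0.33 m and y of red2_mid in the frame of drawer_handle between -0.147 and 0.147 m and z of red2_mid in the frame of drawer_handle between -0.072 and -0.056 m and x of red3_mid in the frame of drawer_handle between 0.106 and 0.33 m and y of red3_mid in the frame of drawer_handle between -0.147 and 0.147 m and z of red3_mid in the frame of drawer_handle between -0.072 and -0.056 m and x of red4_mid in the frame of drawer_handle between 0.106 and 0.33 m and y of red4_mid in the frame of drawer_handle between -0.147 and 0.147 m and z of red4_mid in the frame of drawer_handle between -0.072 and -0.056 m), for 0.2 s.
4. the heat knob is out at its detent and stays out, drawer shut (value of joint heat_knob above 0.021 m and value of joint drawer below 0.007 m), for 2.5 s.
5. the heat knob is pushed fully home, drawer still shut (value of joint heat_knob below 0.004 m and value of joint drawer below 0.007 m), for 0.2 s.
6. the drawer is pulled out to its stop again (all of step 1), for 0.2 s.
At the end, for the whole second after the job is handed in: The drawer is out within 10 mm of its stop, the heat knob within 4 mm of fully home, every red pot that is there stands upright (within 0.15 rad) at rest on the drawer's floor, and the blue pots, the can and the spatula are within 60 mm of where they were (all of step 6 and x of red1_mid in the frame of drawer_handle between 0.106 and 0.33 m and y of red1_mid in the frame of drawer_handle between -0.147 and 0.147 m and z of red1_mid in the frame of drawer_handle between -0.072 and -0.056 m and angle between each of red1_mid, red2_mid, red3_mid, red4_mid's own z axis and vertical below 0.15 rad and x of red2_mid in the frame of drawer_handle between 0.106 and 0.33 m and y of red2_mid in the frame of drawer_handle between -0.147 and 0.147 m and z of red2_mid in the frame of drawer_handle between -0.072 and -0.056 m and x of red3_mid in the frame of drawer_handle between 0.106 and 0.33 m and y of red3_mid in the frame of drawer_handle between -0.147 and 0.147 m and z of red3_mid in the frame of drawer_handle between -0.072 and -0.056 m and x of red4_mid in the frame of drawer_handle between 0.106 and 0.33 m and y of red4_mid in the frame of drawer_handle between -0.147 and 0.147 m and z of red4_mid in the frame of drawer_handle between -0.072 and -0.056 m and linear speed of each of red1, red2, red3, red4 below 0.03 m/s and distance of each of blue1_mid, blue2_mid, tomato_can, pizza_spatula from where it was at the start of the episode below 0.06 m); the robot touches nothing.
It fails at once if a blue-lidded pot is shifted by more than 60 mm (distance of any of blue1_mid, blue2_mid from where it was at the start of the episode above 0.06 m).
It fails at once if the tin can or the spatula is shifted by more than 60 mm (distance of any of tomato_can, pizza_spatula from where it was at the start of the episode above 0.06 m).
It fails at once if the heat is on (knob out by more than 12 mm) while the drawer is open by more than 30 mm (value of joint heat_knob above 0.012 m and value of joint drawer above 0.03 m).
Of red1, red2, red3, red4 only 2 to 4 are there at a start; the rules pass over those that are not, and their reading is None.
At some moment in a run one of red1, red2, red3, red4 may be knocked a few centimetres aside while the robot is not near it.
It also fails if it takes over 210 s, if anything falls off the work surface, if the arm or the gripper's body presses on something with over 40 N, if the wrist force passes 120 N, or if a joint passes its speed limit or range.

## Robot

A 6-joint arm with a two-finger parallel gripper is mounted at the origin on the work surface. World frame = base frame: x ahead of the robot, y to its left, z up, the work surface at z = 0. Lengths are in m, angles in rad, forces in N, time in s.
With the tool pointing down it reaches from about 0.325 to 0.875 m from the base axis. Payload 4.4 kg.
Tool frame: the origin (TCP) lies at the very end of the fingers, on their centre line; the grasp point (between the pads) lies 19 mm behind it; z points along the fingers, y is the line along which they close (so a half turn about z gives the same grasp; the last joint's range is limited). The gripper opens to 85 mm and grips with 20 to 120 N. Pads are 22 mm wide; open, the fingers measure 114 mm over their backs; the gripper's body (76 mm by 85 mm) begins 54 mm behind the grasp point. The pads swing forward as they close: fully open they stand 13 mm farther back than shut.
Start: joints at [0.959, 0.207, 1.542, -0, 1.393, -0.15], TCP at [0.256, 0.515, 0.231] pointing down, gripper open.
Joint ranges: [-2.73, 2.73], [-0.86, 2.22], [0.23, 2.46], [-1.11, 4.25], [0.08, 2.63], [-2.82, 2.82]. Speed limits (rad/s): [2.79, 2.79, 3.14, 3.14, 3.14, 3.14].

## Interface

Orientations are given as a unit quaternion [w, x, y, z].
In Python, from rig import arm, eyes gives the robot as it stands.
- The arm moves only by the shell command python3 -m handwheel 'ROWS' [OPENING] [FORCE]. ROWS is JSON, a list that holds one entry, the list of rows, each a list of 4 numbers: the shift along the tool's x, y, z in units of 25 mm (1.0 is 25 mm), then the turn about the tool's z in units of 5 degrees (1.0 is 5 degrees). In form: [[[x, y, z, spin], ...]]. A call has 1 to 12 rows; each row shifts and turns the commanded pose from where the row before left it, along the tool's axes as they then stand; what a row does not reach is not made up. A row lasts 1/10 s, in which the tool goes at most 50 mm and 8.59 degrees, less where a joint would pass 70% of its speed; a pose out of reach is approached as far as the arm can. A call is refused whole if a number of a shift passes 1 or a number of a turn 1, either way. A call with a gripper value outside its range is refused whole. OPENING is the gripper's target within -1 to 1 (fully open at 1, half-way at 0, shut at -1), set as the call begins (- or left out, the last holds). The fingers move at their own pace and stop on an object; FORCE is the grip in N (left out, the last holds). Time passes only in rows, so rows that do not move let the fingers close. It gives the time, the measured TCP pose, the force, the opening and the grip force at its end, in the units of the state.
- arm.observe(): the state, without advancing time (a new reading comes with each control period).
- eyes.camera(name): name is "scene" or "side" or "wrist"; returns the picture (400x640x3 uint8, red, green, blue); there is no depth.
- eyes.camera_params(name): a dict with "camera_matrix" (3x3 intrinsics, pixels), "position" and "rotation" of the camera in the world; the wrist camera has in their place "tool_from_camera" (4x4, takes a point from camera to tool coordinates, whose origin is the TCP and whose axes are the flange's). Camera axes: x right, y down, z forward; pixel columns grow to the right and rows downward; lengths in m; the calibration is good to about 2 mm. A picture is of the moment at which its call begins: read the wrist's pose just before it. camera_params takes no time and is no camera call.
- arm.hand_in(): hands the job in; it is judged then, once.
The state is a dict: "time_s": time; "joint_pos": joint angles; "joint_vel": joint speeds; "joint_torque": joint torques, N m; "ee_pos": TCP position; "tcp_rot": TCP orientation; "wrist_force": force on the tool from outside, world axes, zero at the start; "wrist_torque": the same for the moment, N m; "finger_gap": finger opening in m; "gripper_force": force on a finger pad.
Only numpy, scipy, OpenCV 4.12 (cv2) and the standard library are available. Lean on these libraries where they do the work, as an engineer would, in place of code of your own. Each camera call takes 0.05 s, during which the arm holds its last target. There are 200 camera calls.

## Working session

There is one attempt and no reset: what is moved stays moved. The work goes in short steps, Python scripts to look and compute and a shell command to move; the robot and the scene stay as the last step left them, time stands still between calls to the robot, and variables do not carry over. Pictures are saved under pics/ and viewed, at most 14 in all, crops included, and the job is handed in when it is done.

```bash
ls; mkdir -p pics; python3 - <<'E'
from rig import arm,eyes
import cv2
s=arm.observe();print(s['time_s'],s['ee_pos'],s['tcp_rot'],s['finger_gap'],s['wrist_force'])
for n in('scene','side'):
    cv2.imwrite(f'pics/{n}0.png',cv2.cvtColor(eyes.camera(n),cv2.COLOR_RGB2BGR));p=eyes.camera_params(n);print(n,p)
print(eyes.camera_params('wrist'))
E
```

```text
pics
0.0 [0.25574319 0.51411333 0.23008386] [-4.32003163e-04  2.28840919e-01  9.73463111e-01 -1.10370966e-03] 0.0852161622483585 [ 0.25709431  0.43618087 -0.01775942]
scene {'camera_matrix': array([[400.61614659,   0.        , 323.99780075],
       [  0.        , 400.61614659, 201.66854354],
       [  0.        ,   0.        ,   1.        ]]), 'position': array([ 1.48135914, -0.28786803,  0.90017456]), 'rotation': array([-0.33766277,  0.7013697 ,  0.56569614, -0.27212545])}
side {'camera_matrix': array([[469.25915622,   0.        , 319.34998874],
       [  0.        , 469.25915622, 195.28671448],
       [  0.        ,   0.        ,   1.        ]]), 'position': array([ 0.18026134, -0.97962852,  0.95147858]), 'rotation': array([-0.41223392,  0.89387831, -0.16263897,  0.06777406])}
{'camera_matrix': array([[282.39129562,   0.        , 317.83614474],
       [  0.        , 282.39129562, 195.41628058],
       [  0.        ,   0.        ,   1.        ]]), 'tool_from_camera': array([[-1.00528477e-04, -9.50609575e-01, -3.10389153e-01,
         7.97402170e-02],
       [ 9.99999317e-01,  2.65759221e-04, -1.13780287e-03,
         7.80061229e-05],
       [ 1.16409508e-03, -3.10389056e-01,  9.50608899e-01,
        -1.42814076e-01],
       [ 0.00000000e+00,  0.00000000e+00,  0.00000000e+00,
         1.00000000e+00]])}
```

View pics/scene0.png

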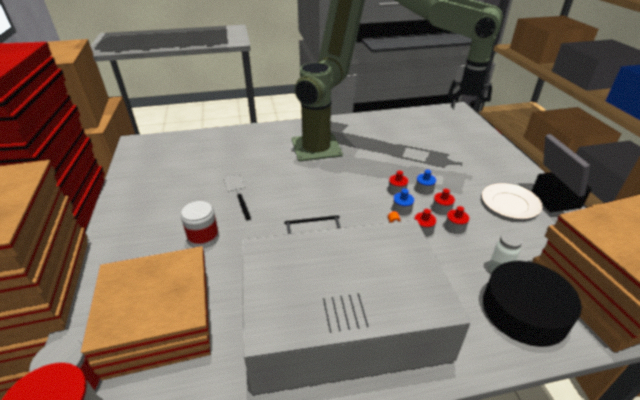

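View pics/side0.png

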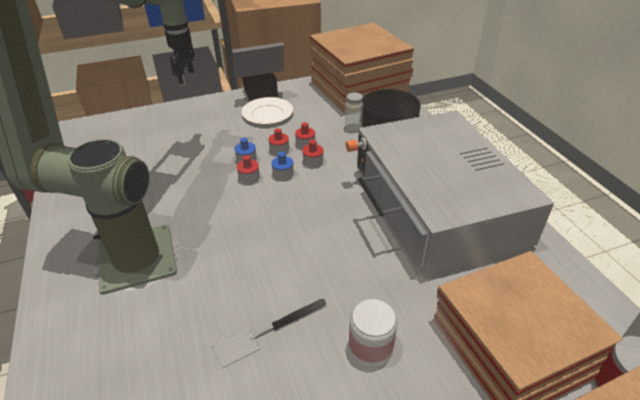

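Both views show four red pots and two blue (scene reds at (398,180), (445,198), (426,218), (458,216); side reds at (248,167), (279,138), (305,133), (312,150)). The handle is at scene (287–339,219), and the orange knob at scene (394,217), side (352,145).

```bash
cat > h.py <<'E'
import numpy as np,cv2,sys
from scipy.spatial.transform import Rotation as R
from rig import arm,eyes
def q(w): return R.from_quat(np.r_[w[1:],w[0]])
def cam(n,s=None):
    p=eyes.camera_params(n);K=p['camera_matrix']
    if n!='wrist': return K,q(p['rotation']).as_matrix(),np.array(p['position'])
    s=s or arm.observe();T=p['tool_from_camera'];Rt=q(s['tcp_rot']).as_matrix()
    return K,Rt@T[:3,:3],Rt@T[:3,3]+s['ee_pos']
def ray(c,px,z):
    K,Rm,t=c;d=Rm@np.linalg.inv(K)@np.r_[px,1];return t+d*(z-t[2])/d[2]
def proj(c,P):
    K,Rm,t=c;u=K@(Rm.T@(np.asarray(P)-t));return u[:2]/u[2]
def blobs(im,col,amin=15):
    h=cv2.cvtColor(im,cv2.COLOR_RGB2HSV);H,S,V=h[...,0].astype(int),h[...,1],h[...,2]
    m={'red':((H<5)|(H>172)),'blue':(H>100)&(H<125),'orange':(H>=6)&(H<16)}[col]&(S>150)&(V>90)
    n,l,st,ce=cv2.connectedComponentsWithStats(m.astype('uint8'))
    return [(ce[i],st[i],l==i) for i in range(1,n) if st[i][4]>=amin]
def snap(n,name=None,crop=None,k=1):
    s=arm.observe();im=eyes.camera(n)
    if name:
        v=im if crop is None else im[crop[1]:crop[3],crop[0]:crop[2]]
        cv2.imwrite('pics/'+name+'.png',cv2.cvtColor(cv2.resize(v,None,fx=k,fy=k),cv2.COLOR_RGB2BGR))
    return im,cam(n,s),s
E
python3 - <<'E'
from h import *
np.set_printoptions(precision=4,suppress=True)
for n,roi in(('scene',(370,160,490,240)),('side',(220,110,370,190))):
    im=cv2.cvtColor(cv2.imread(f'pics/{n}0.png'),cv2.COLOR_BGR2RGB);c=cam(n)
    for col in('red','blue','orange'):
        for ce,st,m in blobs(im,col,10):
            if roi[0]<ce[0]<roi[2] and roi[1]<ce[1]<roi[3]: print(n,col,ce,st,ray(c,ce,.06)[:2],ray(c,ce,.14)[:2])
c=cam('scene');d=cam('side')
for p in((287,220),(339,217)):print('h',ray(c,p,.14))
for p in((243,237),(412,224)):print('c',ray(c,p,.165))
for p in((363,128),(425,262),(551,205),(477,113)):print('c side',ray(d,p,.165))
v=cv2.imread('pics/side0.png')[100:280,220:450];cv2.imwrite('pics/sc.png',cv2.resize(v,None,fx=3.3,fy=3.3,interpolation=2))
E
```

```text
scene red [398.4394 179.3737] [390 171  18  16 198] [0.3835 0.2257] [0.488  0.1768]
scene red [444.3274 197.9507] [435 189  20  17 223] [0.5196 0.3397] [0.6111 0.28  ]
scene red [457.8308 215.8571] [447 206  22  19 266] [0.6155 0.341 ] [0.6979 0.2811]
scene red [425.6285 218.4308] [415 209  21  18 253] [0.6053 0.2345] [0.6888 0.1848]
scene blue [426.0515 178.3093] [417 170  19  16 194] [0.3984 0.3259] [0.5015 0.2675]
scene blue [403.4477 197.9833] [394 188  20  18 239] [0.4903 0.2037] [0.5847 0.1569]
scene orange [393.449  216.0102] [388 211  12  11  98] [0.5723 0.1381] [0.6589 0.0976]
side red [304.3125 124.3125] [302 123   5   4  16] [0.6141 0.3814] [0.5752 0.2592]
side red [277.3529 130.4118] [275 129   6   4  17] [0.5137 0.3782] [0.4838 0.2564]
side red [304.687  133.4696] [296 129  18   9 115] [0.5962 0.3251] [0.5589 0.208 ]
side red [278.0992 139.4959] [269 134  19  11 121] [0.5001 0.3229] [0.4714 0.206 ]
side red [312.1364 141.6364] [310 140   6   5  22] [0.6034 0.2687] [0.5654 0.1566]
side red [312.2361 150.8681] [303 145  20  12 144] [0.5857 0.2179] [0.5493 0.1105]
side red [245.913  157.4348] [243 156   7   4  23] [0.3735 0.2614] [0.3562 0.1501]
side red [247.4196 166.8601] [237 160  21  13 143] [0.3661 0.2103] [0.3494 0.1035]
side blue [244.9701 148.7164] [236 144  19  10  67] [0.3822 0.3106] [0.364  0.1948]
side blue [280.9 153.6] [279 152   5   4  10] [0.4853 0.2406] [0.4579 0.1311]
side blue [282.4138 163.3563] [273 158  19  11  87] [0.4744 0.1879] [0.448  0.0831]
side orange [351.5395 144.7105] [347 141  10   9  76] [0.7197 0.2036] [0.6713 0.0975]
h [ 0.6108 -0.2078  0.14  ]
h [ 0.6297 -0.0584  0.14  ]
c [ 0.6826 -0.334   0.165 ]
c [0.7287 0.1231 0.165 ]
c side [0.7248 0.1346 0.165 ]
c side [ 0.6273 -0.4112  0.165 ]
c side [ 1.0139 -0.3588  0.165 ]
c side [1.1013 0.0821 0.165 ]
```

View pics/sc.png

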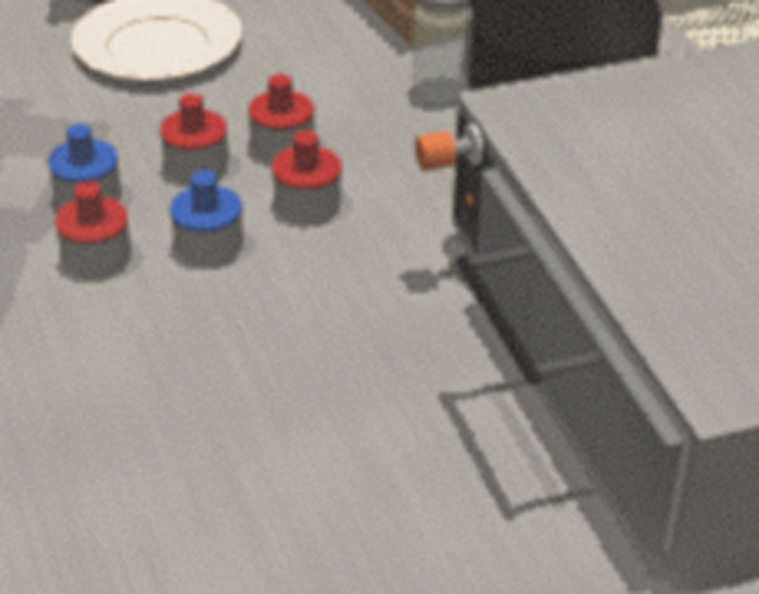

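```bash
cat >> h.py <<'E'
def go(x,y,z,yaw=None,s=None):
    "yaw: world angle (deg) of tool y; print spin units then shift units in the tool axes after the spin"
    s=s or arm.observe();Rt=q(s['tcp_rot']).as_matrix();a=np.degrees(np.arctan2(Rt[1,1],Rt[0,1]));sp=0
    if yaw is not None: sp=(a-yaw+90)%180-90;a-=sp
    Y=np.array([np.cos(np.radians(a)),np.sin(np.radians(a)),0]);Z=np.array([0,0,-1]);X=np.cross(Y,Z)
    d=np.array([x,y,z])-s['ee_pos'];print('spin %.2f  x %.2f y %.2f z %.2f'%(sp/5,d@X/.025,d@Y/.025,d@Z/.025))
E
python3 - <<'E'
from h import *
from scipy.optimize import least_squares
c=cam('scene');d=cam('side')
def W(p,a):  # p=(x,y,yaw) cabinet front mid; a = cabinet coords, z world
    x,y,t=p[:3];return np.array([x+a[0]*np.cos(t)-a[1]*np.sin(t),y+a[0]*np.sin(t)+a[1]*np.cos(t),a[2]])
obs=[(c,(393.4,216),(-.039,.19,.14)),(d,(351.5,144.7),(-.039,.19,.14)),
 (d,(363,128),(0,.24,.165)),(d,(429,233),(0,-.24,.165)),(d,(551,205),(.34,-.24,.165)),(c,(243,237),(0,-.24,.165)),
 (c,(287,220),('h',-.119,.14)),(c,(339,217),('h',.031,.14)),(d,(355,220),('h',.025,.14)),(d,(374.5,256),('h',-.119,.14))]
def f(p): return np.concatenate([proj(k,W(p,(p[3] if a[0]=='h' else a[0],*a[1:])))-u for k,u,a in obs])
r=least_squares(f,[.7,-.1,-.13,-.06],loss='soft_l1',f_scale=2);p=r.x
print(p,np.degrees(p[2]));print(f(p).reshape(-1,2).round(1).tolist())
print('handle',W(p,(p[3],-.044,.14)),'knob',W(p,(-.039,.19,.14)))
for u in((320,301),(258,333),(215,350)):print('spat',ray(d,u,.01))
print('can',ray(d,(373,315),.118),ray(c,(199,213),.118))
h=W(p,(p[3],-.044,.14));go(h[0],h[1],.23,np.degrees(p[2]))
E
```

```text
[ 0.69620603 -0.09672038 -0.06813924 -0.08445107] -3.9040909653529936
[[0.7, 2.6], [-0.0, 0.4], [-4.7, -0.5], [-0.5, 0.2], [1.8, -0.4], [-0.9, -0.6], [-1.0, -1.5], [-1.8, -3.3], [0.8, -39.5], [0.6, -41.4]]
handle [ 0.60895512 -0.1348683   0.14      ] knob [0.67023297 0.09549408 0.14      ]
spat [ 0.41351553 -0.31796841  0.01      ]
spat [ 0.2490402  -0.35120641  0.01      ]
spat [ 0.14803332 -0.35937888  0.01      ]
can [ 0.47832861 -0.46697387  0.118     ] [ 0.49755267 -0.46086157  0.118     ]
spin 13.49  x -24.94 y 15.86 z 0.01
```

```bash
cat > cab.py <<'E'
from h import *
from scipy.optimize import least_squares
c=cam('scene');d=cam('side')
def W(p,a):
    x,y,t=p[:3];return np.array([x+a[0]*np.cos(t)-a[1]*np.sin(t),y+a[0]*np.sin(t)+a[1]*np.cos(t),a[2]])
obs=[(c,(393.4,216),(-.039,.19,.14)),(d,(351.5,144.7),(-.039,.19,.14)),
 (d,(429,233),(0,-.24,.165)),(d,(551,205),(.34,-.24,.165)),(c,(243,237),(0,-.24,.165)),
 (c,(287,220),('h',-.119,.14)),(c,(339,217),('h',.031,.14)),(d,(360,179.5),('h',.031,.14)),(d,(382,214.5),('h',-.119,.14))]
def f(p): return np.concatenate([proj(k,W(p,(p[3] if a[0]=='h' else a[0],*a[1:])))-u for k,u,a in obs])
if __name__=='__main__':
    r=least_squares(f,[.7,-.1,-.13,-.06],loss='soft_l1',f_scale=2);p=r.x
    print(p,np.degrees(p[2]));print(f(p).reshape(-1,2).round(1).tolist())
    print('handle',W(p,(p[3],-.044,.14)),'knob',W(p,(-.039,.19,.14)))
    h=W(p,(p[3],-.044,.14));go(h[0]-.06,h[1],.23,np.degrees(p[2]))
E
python3 cab.py
```

```text
[ 0.69426614 -0.09621083 -0.06033781 -0.06780227] -3.457102142470466
[[0.4, 1.8], [-1.1, 0.6], [-0.6, 0.1], [1.0, -1.1], [-0.7, -0.6], [-0.7, 2.1], [-1.0, -0.1], [-0.0, -1.2], [-1.2, -1.1]]
handle [ 0.62393401 -0.1360422   0.14      ] knob [0.66679434 0.09579516 0.14      ]
spin 13.40  x -25.22 y 13.87 z 0.01
```

```bash
python3 -m handwheel '[[[0,0,0,1],[0,0,0,1],[0,0,0,1],[0,0,0,1],[0,0,0,1],[0,0,0,1],[0,0,0,1],[0,0,0,1],[0,0,0,1],[0,0,0,1],[0,0,0,1],[0,0,0,1]]]' 1 40 >/dev/null
python3 -m handwheel '[[[0,0,0,1],[0,0,0,0.4],[-1,1,0,0],[-1,1,0,0],[-1,1,0,0],[-1,1,0,0],[-1,1,0,0],[-1,1,0,0],[-1,1,0,0],[-1,1,0,0],[-1,1,0,0],[-1,1,0,0]]]' >/dev/null
python3 -m handwheel '[[[-1,1,0,0],[-1,1,0,0],[-1,1,0,0],[-1,0.8,0,0],[-1,0,0,0],[-1,0,0,0],[-1,0,0,0],[-1,0,0,0],[-1,0,0,0],[-1,0,0,0],[-1,0,0,0],[-1,0,0,0]]]'
python3 -m handwheel '[[[-1,0,0,0],[-1,0,0,0],[-1,0,0,0],[-0.2,0,0,0],[0,0,0,0],[0,0,0,0]]]'
python3 - <<'E'
from h import *
im,cw,s=snap('wrist','w1')
for y in(-.119,.031):
    from cab import W
    print(proj(cw,W([.69427,-.09621,-.06034],(-.0678,y,.14))))
E
```

```text
time_s: 3.7
ee_pos: [0.5668, -0.0559, 0.2306]
tcp_rot: [-0.001, 0.728, 0.685, -0.0]
wrist_force: [0.8, 0.1, -0.4]
finger_gap: 0.0852
gripper_force: 0.0
time_s: 4.3
ee_pos: [0.5624, -0.134, 0.2309]
tcp_rot: [-0.001, 0.728, 0.686, 0.0]
wrist_force: [-0.6, -0.2, 0.4]
finger_gap: 0.0853
gripper_force: 0.0
[382.54364015 271.67101002]
[396.09513855 107.09692281]
```

View pics/w1.png

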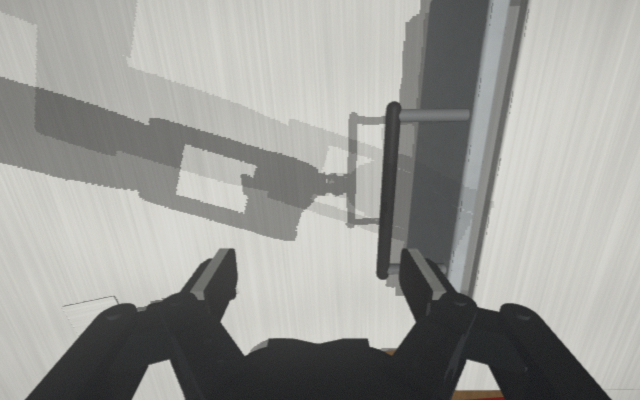

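The bar handle runs from (383,272) to (393,106), within 3 px of the prediction.

```bash
python3 - <<'E'
from h import *
cw=cam('wrist');a=ray(cw,(383,272),.146);b=ray(cw,(393.5,106),.146);m=(a+b)/2
print(a,b,np.linalg.norm(a-b),np.degrees(np.arctan2(-(b-a)[0],(b-a)[1])))
go(m[0],m[1],.122)
E
```

```text
[ 0.61869548 -0.20709898  0.146     ] [ 0.62496678 -0.05981278  0.146     ] 0.14741965475600674 -2.43812455763392
spin 0.00  x 0.15 y 2.37 z 4.36
```

```bash
python3 -m handwheel '[[[0.15,0.8,0,-0.2],[0,0.8,0,0],[0,0.8,0,0],[0,0,0,0],[0,0,0.8,0],[0,0,0.8,0],[0,0,0.8,0],[0,0,0.8,0],[0,0,0.8,0],[0,0,0.4,0],[0,0,0,0],[0,0,0,0]]]' 0 60
python3 -m handwheel '[[[0,0,0,0],[0,0,0,0],[0,0,0,0],[0,0,0,0],[0,0,0,0],[0,0,0,0]]]' -1 60
python3 -m handwheel '[[[0,-0.6,0,0],[0,-0.6,0,0],[0,-0.6,0,0],[0,-0.6,0,0],[0,-0.6,0,0],[0,-0.6,0,0],[0,-0.6,0,0],[0,-0.6,0,0],[0,-0.6,0,0],[0,-0.6,0,0],[0,0,0,0]]]'
```

```text
time_s: 5.55
ee_pos: [0.6229, -0.1338, 0.122]
tcp_rot: [0.0, 0.722, 0.692, 0.0]
wrist_force: [0.7, -0.1, -0.8]
finger_gap: 0.0427
gripper_force: 0.0
time_s: 6.15
ee_pos: [0.6235, -0.1344, 0.1229]
tcp_rot: [0.001, 0.722, 0.692, 0.001]
wrist_force: [-1.4, 1.2, 6.4]
finger_gap: 0.0097
gripper_force: 58.6
time_s: 7.25
ee_pos: [0.4725, -0.1269, 0.1228]
tcp_rot: [0.0, 0.722, 0.692, 0.001]
wrist_force: [-1.4, 3.6, 8.4]
finger_gap: 0.01
gripper_force: 61.3
```

```bash
python3 -m handwheel '[[[0,-0.3,0,0],[0,0,0,0],[0,0,0,0]]]' | grep -E 'pos|wrist'
python3 -m handwheel '[[[0,-0.2,0,0],[0,0,0,0],[0,0,0,0]]]' | grep -E 'pos|wrist'
python3 -m handwheel '[[[0,-0.2,0,0],[0,0,0,0],[0,0,0,0]]]' | grep -E 'pos|wrist'
```

```text
ee_pos: [0.466, -0.1266, 0.1228]
wrist_force: [-1.8, 4.5, 8.9]
ee_pos: [0.4616, -0.1264, 0.1228]
wrist_force: [-1.1, 4.8, 8.0]
ee_pos: [0.4599, -0.1263, 0.1229]
wrist_force: [10.4, 5.8, -1.4]
```

```bash
python3 -m handwheel '[[[0,0.15,0,0],[0,0,0,0],[0,0,0,0],[0,0,0,0],[0,0,0,0]]]' 0 60 | grep -E 'pos|wrist|gap'
python3 -m handwheel '[[[0,0,-1,0],[0,0,-1,0],[0,0,-1,0],[0,0,-1,0],[1,0,-1,0],[1,0.2,-1,0],[1,0.2,-1,0],[1,0.2,-1,0],[1,0.2,0,0],[1,0.2,0,0],[1,0.2,0,0],[1,0.2,0,0]]]' >/dev/null
python3 -m handwheel '[[[1,0,0,0],[1,0,0,0],[1,0,0,0],[1,0,0,0],[0,0,0,0],[0,0,0,0]]]' 0.4 | grep -E 'pos|rot'
cat > pots.py <<'E'
from h import *
im,cw,s=snap('wrist',sys.argv[1] if len(sys.argv)>1 else None)
Y=.084
for col in('red','blue'):
    for ce,st,m in blobs(im,col,200):
        # fit pot axis: project rings of lid (z=.05,r=.035) and knob (r=.013, z=.05-.084) -> silhouette; match the mask by IoU
        from scipy.optimize import minimize
        t=np.linspace(0,2*np.pi,40);full=st[0]>1 and st[1]>1 and st[0]+st[2]<639 and st[1]+st[3]<399
        def cost(p):
            g=np.zeros(m.shape,'uint8')
            for r,zs in((.035,(.046,.05)),(.013,(.05,.084))):
                pts=np.array([proj(cw,[p[0]+r*np.cos(a),p[1]+r*np.sin(a),z+dz]) for z in zs for a in t])
                cv2.fillConvexPoly(g,cv2.convexHull((pts*16).astype(np.int32)),1,shift=4)
            return -(m&(g>0)).sum()/(m|(g>0)).sum()
        x0=ray(cw,ce,.056)[:2];best=None;dz=float(0)
        r=minimize(cost,x0,method='Nelder-Mead',options=dict(initial_simplex=[x0,x0+[.012,0],x0+[0,.012]],xatol=2e-4))
        print(col,r.x.round(4),'iou %.2f'%-r.fun,'full' if full else 'cut',st[4])
E
python3 pots.py w2
```

```text
ee_pos: [0.4587, -0.1271, 0.1211]
wrist_force: [-0.4, -0.4, -0.4]
finger_gap: 0.043
ee_pos: [0.5067, 0.1712, 0.321]
tcp_rot: [0.0, 0.722, 0.692, -0.001]
red [0.506  0.3491] iou 0.93 cut 2329
red [0.6039 0.3513] iou 0.95 cut 2187
red [0.5925 0.2401] iou 0.91 full 1948
red [0.3699 0.2326] iou 0.88 full 1823
blue [0.3844 0.3345] iou 0.86 full 2281
blue [0.4781 0.2103] iou 0.91 full 1791
```

View pics/w2.png

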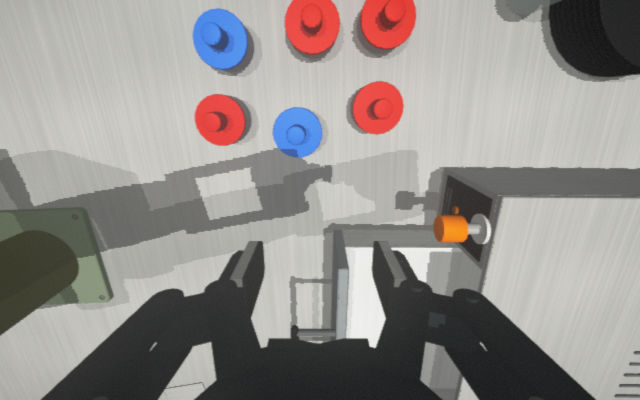

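The view shows reds at (312,25), (388,20), (378,108), (220,120) and blues at (220,40), (297,132). The drawer is open, with its floor empty.

```bash
cat > plan.py <<'E'
from h import *
px,py,sl=map(float,sys.argv[1:4]);s=arm.observe();
go(px,py,.057,-2.8,s); g=dict(s);g['ee_pos']=np.array([px,py,.24])
t=np.radians(-2.8);Rm=np.array([[np.sin(t*-1)*-1*-1,0,0]]);
g['tcp_rot']=s['tcp_rot'];go(.6098+.0494*sl,-.1337+.9988*sl,.092,-2.8,g)
E
python3 plan.py .5925 .2401 -.12
```

```text
spin 0.07  x 2.94 y 3.29 z 10.56
spin 0.07  x -19.70 y 1.42 z 5.92
```

```bash
python3 -m handwheel '[[[0.94,0.9,0.5,0.05],[1,0.8,1,0],[1,0.8,1,0],[0,0.8,1,0],[0,0,1,0],[0,0,1,0],[0,0,1,0],[0,0,1,0],[0,0,1,0],[0,0,1,0],[0,0,0.7,0],[0,0,0.35,0]]]' 0.4 40 |grep -E 'ee_pos|gap'
python3 -m handwheel '[[[0,0,0,0],[0,0,0,0],[0,0,0,0],[0,0,0,0],[0,0,0,0],[0,0,0,0]]]' -1 40
python3 -m handwheel '[[[0,0,-0.5,0],[0,0,-1,0],[0,0,-1,0],[0,0,-1,0],[0,0,-1,0],[0,0,-1,0],[0,0,-1,0],[0,0,-0.8,0],[0,0,0,0]]]'
python3 plan.py .5925 .2401 -.12
```

```text
ee_pos: [0.5915, 0.2389, 0.0551]
finger_gap: 0.0596
time_s: 12.3
ee_pos: [0.5937, 0.2408, 0.059]
tcp_rot: [0.001, 0.724, 0.69, 0.001]
wrist_force: [-0.6, -1.5, 4.6]
finger_gap: 0.0247
gripper_force: 40.0
time_s: 13.2
ee_pos: [0.5945, 0.2416, 0.2441]
tcp_rot: [0.002, 0.724, 0.69, 0.003]
wrist_force: [-0.3, -0.5, -2.1]
finger_gap: 0.0247
gripper_force: 39.8
spin 0.02  x -0.06 y -0.08 z 7.48
spin 0.02  x -19.70 y 1.42 z 5.92
```

```bash
python3 -m handwheel '[[[-0.5,0,0,0],[-1,0,0,0],[-1,0.2,0,0],[-1,0.2,0,0],[-1,0.2,0,0],[-1,0.2,0,0],[-1,0.2,0,0],[-1,0.2,0,0],[-1,0.2,0,0],[-1,0,0,0],[-1,0,0,0],[-1,0,0,0]]]' >/dev/null
python3 -m handwheel '[[[-1,0,0,0],[-1,0,0,0],[-1,0,0,0],[-1,0,0,0],[-1,0,0,0],[-1,0,0,0],[-1,0,0,0],[-0.8,0,0,0],[-0.4,0,0,0],[0,0,0,0],[0,0,0,0]]]' |grep -E 'ee_pos|gap|wrist'
python3 - <<'E'
from h import *
go(.6039,-.2536,.0935,-2.8)
E
```

```text
ee_pos: [0.6042, -0.2521, 0.2394]
wrist_force: [0.0, 0.8, -2.3]
finger_gap: 0.0245
spin 0.02  x -0.06 y -0.01 z 5.84
```

```bash
python3 -m handwheel '[[[-0.06,0,0.8,0],[0,0,1,0],[0,0,1,0],[0,0,1,0],[0,0,0.8,0],[0,0,0.6,0],[0,0,0.4,0],[0,0,0.2,0],[0,0,0,0],[0,0,0,0]]]' |grep -E 'ee_pos|gap|wrist'
python3 -m handwheel '[[[0,0,0,0],[0,0,0,0],[0,0,0,0],[0,0,0,0],[0,0,-0.4,0],[0,0,-1,0],[0,0,-1,0],[0,0,-1,0],[0,0,-1,0],[0,0,-1,0],[0,0,-1,0],[0,0,0,0]]]' 0.4 |grep -E 'ee_pos|gap|wrist'
python3 pots.py w3
python3 - <<'E'
from h import *
go(.5067,.17,.321,-2.8)
E
```

```text
ee_pos: [0.6052, -0.2547, 0.0962]
wrist_force: [-0.1, 0.5, -2.7]
finger_gap: 0.0246
ee_pos: [0.6068, -0.2557, 0.2615]
wrist_force: [0.2, 0.2, 1.1]
finger_gap: 0.0597
red [ 0.605  -0.2598] iou 0.67 full 1723
spin 0.02  x 16.79 y -4.79 z -2.49
```

View pics/w3.png

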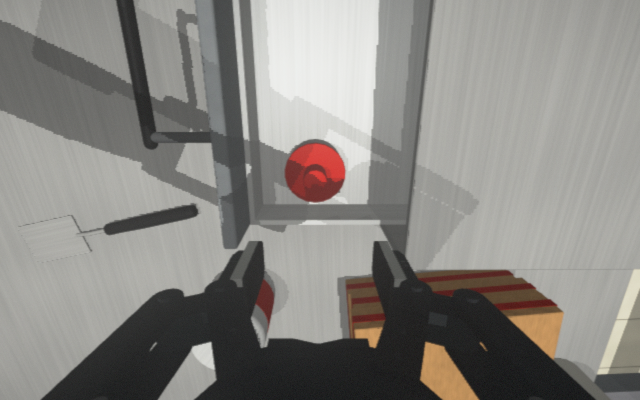

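The pot stands upright in the drawer near its right wall, at (315,170).

```bash
python3 -m handwheel '[[[0.5,0,-0.5,0],[1,-0.4,-1,0],[1,-0.4,-1,0],[1,-0.5,0,0],[1,-0.5,0,0],[1,-0.5,0,0],[1,-0.5,0,0],[1,-0.5,0,0],[1,-0.5,0,0],[1,-0.5,0,0],[1,-0.5,0,0],[1,0,0,0]]]' >/dev/null
python3 -m handwheel '[[[1,0,0,0],[1,0,0,0],[1,0,0,0],[1,0,0,0],[1,0,0,0],[0.3,0,0,0],[0,0,0,0],[0,0,0,0]]]' |grep -E 'ee_pos'
python3 pots.py; python3 plan.py .506 .3491 -.04;python3 plan.py .3699 .2326 -.04
```

```text
ee_pos: [0.5039, 0.1705, 0.317]
red [0.5057 0.3492] iou 0.93 cut 2327
red [0.6035 0.3512] iou 0.95 cut 2134
red [0.3694 0.233 ] iou 0.89 full 1865
blue [0.385  0.3352] iou 0.86 full 2334
blue [0.4781 0.2112] iou 0.91 full 1830
spin 0.01  x 7.15 y -0.27 z 10.41
spin 0.01  x -20.69 y 5.09 z 5.92
spin 0.01  x 2.23 y -5.48 z 10.41
spin 0.01  x -15.77 y 10.30 z 5.92
```

```bash
python3 -m handwheel '[[[1,-0.3,0.5,0],[1,0,0.5,0],[1,0,0.5,0],[1,0,0.5,0],[1,0,0.5,0],[1,0,0.5,0],[1,0,0.5,0],[0.15,0,0.5,0],[0,0,1,0],[0,0,1,0],[0,0,1,0],[0,0,1,0]]]' 0.4 40 >/dev/null
python3 -m handwheel '[[[0,0,1,0],[0,0,0.8,0],[0,0,0.5,0],[0,0,0.1,0],[0,0,0,0],[0,0,0,0]]]' |grep -E 'ee_pos'
python3 -m handwheel '[[[0,0,0,0],[0,0,0,0],[0,0,0,0],[0,0,0,0],[0,0,0,0],[0,0,0,0]]]' -1 40 |grep -E 'ee_pos|gap|wrist'
python3 -m handwheel '[[[0,0,-0.5,0],[0,0,-1,0],[0,0,-1,0],[0,0,-1,0],[0,0,-1,0],[0,0,-1,0],[0,0,-1,0],[0,0,-0.8,0],[-0.5,0.2,0,0],[-1,0.5,0,0],[-1,0.5,0,0],[-1,0.5,0,0]]]' >/dev/null
python3 -m handwheel '[[[-1,0.5,0,0],[-1,0.5,0,0],[-1,0.5,0,0],[-1,0.5,0,0],[-1,0.5,0,0],[-1,0.5,0,0],[-1,0.4,0,0],[-1,0,0,0],[-1,0,0,0],[-1,0,0,0],[-1,0,0,0],[-1,0,0,0]]]' >/dev/null
python3 -m handwheel '[[[-1,0,0,0],[-1,0,0,0],[-1,0,0,0],[-1,0,0,0],[-0.8,0,0,0],[-0.4,0,0,0],[0,0,0,0],[0,0,0,0]]]' |grep -E 'ee_pos|gap|wrist'
python3 - <<'E'
from h import *
go(.6078,-.1737,.0935,-2.8)
E
```

```text
ee_pos: [0.5065, 0.35, 0.059]
ee_pos: [0.5062, 0.3502, 0.0586]
wrist_force: [0.6, -0.4, 5.6]
finger_gap: 0.0249
ee_pos: [0.6075, -0.1725, 0.2389]
wrist_force: [0.8, -0.2, -3.0]
finger_gap: 0.0247
spin 0.02  x -0.05 y 0.01 z 5.82
```

```bash
python3 -m handwheel '[[[-0.05,0,0.8,0],[0,0,1,0],[0,0,1,0],[0,0,1,0],[0,0,0.8,0],[0,0,0.6,0],[0,0,0.4,0],[0,0,0.25,0],[0,0,0,0],[0,0,0,0]]]' |grep -E 'ee_pos|gap|wrist'
python3 -m handwheel '[[[0,0,0,0],[0,0,0,0],[0,0,0,0],[0,0,0,0],[0,0,-0.4,0],[0,0,-1,0],[0,0,-1,0],[0,0,-1,0],[0,0,-1,0],[0,0,-1,0],[0,0,-1,0],[0,0,0,0]]]' 0.4 |grep -E 'ee_pos|gap|wrist'
python3 -m handwheel '[[[0.5,0,-0.5,0],[1,-0.4,-1,0],[1,-0.4,-1,0],[1,-0.5,0,0],[1,-0.5,0,0],[1,-0.5,0,0],[1,-0.5,0,0],[1,-0.5,0,0],[1,-0.5,0,0],[1,-0.5,0,0],[1,-0.5,0,0],[1,0,0,0]]]' >/dev/null
python3 -m handwheel '[[[1,0,0,0],[1,0,0,0],[0.5,0,0,0],[0,0,0,0],[0,0,0,0]]]' |grep -E 'ee_pos'
python3 pots.py; python3 plan.py .6035 .3512 .04;python3 plan.py .3696 .2328 .12
```

```text
ee_pos: [0.6089, -0.1746, 0.0948]
wrist_force: [-0.1, -0.2, -2.7]
finger_gap: 0.0245
ee_pos: [0.6108, -0.1755, 0.26]
wrist_force: [-0.7, -0.2, 0.1]
finger_gap: 0.0599
ee_pos: [0.5044, 0.1806, 0.3158]
red [0.6039 0.351 ] iou 0.91 cut 2386
red [0.3693 0.2333] iou 0.88 full 1831
blue [0.3856 0.3344] iou 0.87 full 2296
blue [0.4772 0.2117] iou 0.90 full 1782
spin 0.01  x 7.03 y 3.62 z 10.36
spin 0.01  x -17.76 y 1.20 z 5.92
spin 0.01  x 1.84 y -5.50 z 10.36
spin 0.01  x -9.37 y 10.32 z 5.92
```

```bash
python3 -m handwheel '[[[1,0.6,0.5,0],[1,0.6,0.5,0],[1,0.6,0.5,0],[1,0.6,0.5,0],[1,0.6,0.5,0],[1,0.6,0.5,0],[1,0,0.5,0],[0,0,0.5,0],[0,0,1,0],[0,0,1,0],[0,0,1,0],[0,0,1,0]]]' 0.4 40 >/dev/null
python3 -m handwheel '[[[0,0,1,0],[0,0,0.8,0],[0,0,0.5,0],[0,0,0.05,0],[0,0,0,0],[0,0,0,0]]]' |grep -E 'ee_pos'
python3 -m handwheel '[[[0,0,0,0],[0,0,0,0],[0,0,0,0],[0,0,0,0],[0,0,0,0],[0,0,0,0]]]' -1 40 |grep -E 'ee_pos|gap|wrist'
python3 -m handwheel '[[[0,0,-0.5,0],[0,0,-1,0],[0,0,-1,0],[0,0,-1,0],[0,0,-1,0],[0,0,-1,0],[0,0,-1,0],[0,0,-0.8,0],[-0.5,0.1,0,0],[-1,0.2,0,0],[-1,0.2,0,0],[-1,0.2,0,0]]]' >/dev/null
python3 -m handwheel '[[[-1,0.2,0,0],[-1,0.2,0,0],[-1,0.1,0,0],[-1,0,0,0],[-1,0,0,0],[-1,0,0,0],[-1,0,0,0],[-1,0,0,0],[-1,0,0,0],[-1,0,0,0],[-1,0,0,0],[-1,0,0,0]]]' >/dev/null
python3 -m handwheel '[[[-1,0,0,0],[-0.8,0,0,0],[-0.4,0,0,0],[0,0,0,0],[0,0,0,0]]]' |grep -E 'ee_pos|gap|wrist'
python3 - <<'E'
from h import *
go(.6118,-.0937,.0935,-2.8)
E
```

```text
ee_pos: [0.6043, 0.3516, 0.0593]
ee_pos: [0.6039, 0.3518, 0.0587]
wrist_force: [0.6, 0.0, 4.9]
finger_gap: 0.0248
ee_pos: [0.6113, -0.0915, 0.239]
wrist_force: [-0.6, -0.1, -2.0]
finger_gap: 0.0249
spin 0.02  x -0.09 y 0.02 z 5.82
```

```bash
python3 -m handwheel '[[[-0.09,0,0.8,0],[0,0,1,0],[0,0,1,0],[0,0,1,0],[0,0,0.8,0],[0,0,0.6,0],[0,0,0.4,0],[0,0,0.25,0],[0,0,0,0],[0,0,0,0]]]' |grep -E 'ee_pos|gap|wrist'
python3 -m handwheel '[[[0,0,0,0],[0,0,0,0],[0,0,0,0],[0,0,0,0],[0,0,-0.4,0],[0,0,-1,0],[0,0,-1,0],[0,0,-1,0],[0,0,-1,0],[0,0,-1,0],[0,0,-1,0],[0,0,0,0]]]' 0.4 |grep -E 'ee_pos|gap|wrist'
python3 -m handwheel '[[[0.5,0,-0.5,0],[1,-0.5,-1,0],[1,-0.5,-1,0],[1,-0.6,0,0],[1,-0.6,0,0],[1,-0.6,0,0],[1,-0.6,0,0],[1,-0.6,0,0],[1,-0.6,0,0],[1,-0.6,0,0],[0.5,-0.6,0,0],[0,0,0,0]]]' |grep -E 'ee_pos'
python3 -m handwheel '[[[0,0,0,0]]]' |grep -E 'ee_pos'
python3 pots.py; python3 plan.py .3696 .2330 .12
```

```text
ee_pos: [0.6127, -0.0944, 0.0948]
wrist_force: [-0.7, -0.5, -2.3]
finger_gap: 0.0249
ee_pos: [0.6147, -0.095, 0.2599]
wrist_force: [0.8, -0.1, 0.4]
finger_gap: 0.0595
ee_pos: [0.4767, 0.1641, 0.3158]
ee_pos: [0.4785, 0.1623, 0.3161]
red [0.3701 0.2335] iou 0.90 full 1948
blue [0.3848 0.3353] iou 0.88 cut 2420
blue [0.4786 0.2106] iou 0.93 full 1900
spin 0.02  x 2.63 y -4.51 z 10.37
spin 0.02  x -9.38 y 10.32 z 5.92
```

```bash
python3 -m handwheel '[[[0.5,-1,0.3,0],[0.5,-1,0.5,0],[0.5,-1,0.5,0],[0.5,-1,0.5,0],[0.6,-0.5,0.5,0],[0,0,1,0],[0,0,1,0],[0,0,1,0],[0,0,1,0],[0,0,1,0],[0,0,1,0],[0,0,1,0]]]' 0.4 40 >/dev/null
python3 -m handwheel '[[[0,0,0.5,0],[0,0,0.4,0],[0,0,0.15,0],[0,0,0,0],[0,0,0,0]]]' |grep -E 'ee_pos'
python3 -m handwheel '[[[0,0,0,0],[0,0,0,0],[0,0,0,0],[0,0,0,0],[0,0,0,0],[0,0,0,0]]]' -1 40 |grep -E 'ee_pos|gap|wrist'
python3 -m handwheel '[[[0,0,-0.5,0],[0,0,-1,0],[0,0,-1,0],[0,0,-1,0],[0,0,-1,0],[0,0,-1,0],[0,0,-1,0],[0,0,-0.8,0],[-0.5,0.5,0,0],[-0.9,1,0,0],[-0.9,1,0,0],[-0.9,1,0,0]]]' >/dev/null
python3 -m handwheel '[[[-0.9,1,0,0],[-0.9,1,0,0],[-0.9,1,0,0],[-0.9,1,0,0],[-0.9,1,0,0],[-0.9,1,0,0],[-0.5,0.6,0,0],[-0.3,0.2,0,0],[0,0,0,0],[0,0,0,0]]]' |grep -E 'ee_pos|gap|wrist'
python3 - <<'E'
from h import *
go(.6157,-.0138,.0935,-2.8)
E
```

```text
ee_pos: [0.3705, 0.2327, 0.0582]
ee_pos: [0.3698, 0.2328, 0.0582]
wrist_force: [-1.5, 0.3, 5.6]
finger_gap: 0.0251
ee_pos: [0.6146, -0.0136, 0.2392]
wrist_force: [0.3, -0.2, -3.4]
finger_gap: 0.0247
spin 0.02  x -0.01 y 0.04 z 5.83
```

```bash
python3 -m handwheel '[[[0,0.04,0.8,0],[0,0,1,0],[0,0,1,0],[0,0,1,0],[0,0,0.8,0],[0,0,0.6,0],[0,0,0.4,0],[0,0,0.25,0],[0,0,0,0],[0,0,0,0]]]' |grep -E 'ee_pos|gap|wrist'
python3 -m handwheel '[[[0,0,0,0],[0,0,0,0],[0,0,0,0],[0,0,0,0],[0,0,-0.4,0],[0,0,-1,0],[0,0,-1,0],[0,0,-1,0],[0,0,-1,0],[0,0,-1,0],[0,0,-1,0],[0,0,-1,0]]]' 0.4 |grep -E 'ee_pos|gap|wrist'
python3 -m handwheel '[[[-1,-1,0,0],[-1,-1,0,0],[-1,-1,0,0],[-1,-1,0,0],[-0.8,-1,0,0],[0,-1,0,0],[0,-0.4,0,0],[0,0,0,0],[0,0,0,0]]]' |grep -E 'ee_pos'
python3 - <<'E'
from h import *
im,cw,s=snap('side','s1',(220,60,540,300),2.5)
go(.460,-.1263,.122,-2.8)
E
```

```text
ee_pos: [0.6174, -0.0144, 0.0947]
wrist_force: [-0.3, -0.6, -3.3]
finger_gap: 0.025
ee_pos: [0.6167, -0.0144, 0.2808]
wrist_force: [-0.3, 0.3, -0.8]
finger_gap: 0.0597
ee_pos: [0.452, -0.1266, 0.2795]
spin 0.03  x 0.02 y 0.31 z 6.29
```

View pics/s1.png

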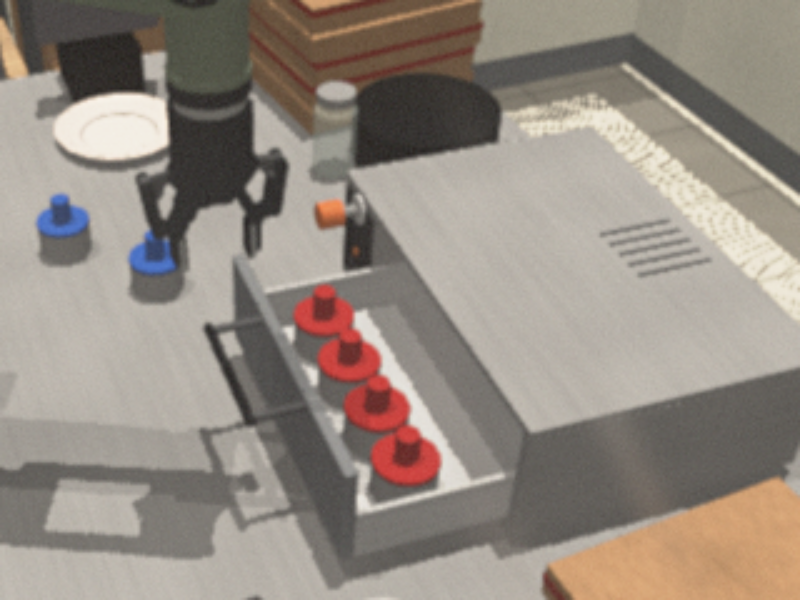

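All four red pots stand upright in a row in the drawer, at (325,315)…(406,460). The heat knob is home.

```bash
python3 -m handwheel '[[[0,0.3,0.3,0],[0,0,1,0],[0,0,1,0],[0,0,1,0],[0,0,1,0],[0,0,1,0],[0,0,0.7,0],[0,0,0.3,0],[0,0,0,0],[0,0,0,0]]]' 0 60 |grep -E 'ee_pos|wrist'
python3 -m handwheel '[[[0,0,0,0],[0,0,0,0],[0,0,0,0],[0,0,0,0],[0,0,0,0],[0,0,0,0]]]' -1 60|grep -E 'ee_pos|gap|wrist'
python3 -m handwheel '[[[0,0.2,0,0.03],[0,0.4,0,0],[0,0.4,0,0],[0,0.4,0,0],[0,0.4,0,0],[0,0.4,0,0],[0,0.4,0,0],[0,0.4,0,0],[0,0.4,0,0],[0,0.4,0,0],[0,0.4,0,0],[0,0.4,0,0]]]' |grep -E 'ee_pos|gap|wrist'
python3 -m handwheel '[[[0,0.4,0,0],[0,0.4,0,0],[0,0.4,0,0],[0,0.4,0,0],[0,0.3,0,0],[0,0.2,0,0],[0,0.1,0,0],[0,0,0,0],[0,0,0,0]]]' |grep -E 'ee_pos|gap|wrist'
```

```text
ee_pos: [0.4596, -0.1272, 0.1217]
wrist_force: [-0.6, -0.2, 0.3]
ee_pos: [0.4599, -0.1274, 0.1225]
wrist_force: [0.9, 0.8, 5.1]
finger_gap: 0.0102
ee_pos: [0.5737, -0.133, 0.1225]
wrist_force: [-3.0, 0.8, 7.9]
finger_gap: 0.0098
ee_pos: [0.6294, -0.1358, 0.1226]
wrist_force: [0.5, 0.7, 6.4]
finger_gap: 0.0099
```

Need ~10 mm more to the closed stop; creep until the force rises.

```bash
for i in 1; do python3 -m handwheel '[[[0,0.15,0,0],[0,0.15,0,0],[0,0,0,0],[0,0,0,0]]]' |grep -E 'ee_pos|wrist'; python3 -m handwheel '[[[0,0.1,0,0],[0,0.1,0,0],[0,0,0,0],[0,0,0,0]]]' |grep -E 'ee_pos|wrist'; python3 -m handwheel '[[[0,0.1,0,0],[0,0,0,0],[0,0,0,0],[0,0,0,0]]]' |grep -E 'ee_pos|wrist'; done
```

```text
ee_pos: [0.6368, -0.1362, 0.1226]
wrist_force: [0.2, 1.2, 5.8]
ee_pos: [0.6396, -0.1363, 0.1226]
wrist_force: [-5.6, 1.7, 8.8]
ee_pos: [0.6396, -0.1363, 0.1225]
wrist_force: [-13.2, 0.5, 14.3]
```

```bash
python3 -m handwheel '[[[0,-0.15,0,0],[0,0,0,0],[0,0,0,0],[0,0,0,0],[0,0,0,0]]]' 0 |grep -E 'ee_pos|wrist|gap'
python3 -m handwheel '[[[0,0,-1,0],[0,0,-1,0],[0,0,-1,0],[0,0,-1,0],[0,0,-1,0],[1,-0.5,0,0],[1,-0.5,0,0],[1,0,0,0],[1,0,0,0],[1,0,0,0],[1,0,0,0],[1,0,0,0]]]' >/dev/null
python3 -m handwheel '[[[1,0,0,0],[1,0,0,-1],[0,0,0,-1],[0,0,0,-1],[0,0,0,-1],[0,0,0,-1],[0,0,0,-1],[0,0,0,-1],[0,0,0,-1],[0,0,0,-1],[0,0,0,-1],[0,0,0,-1]]]' 0.4 >/dev/null
python3 -m handwheel '[[[0,0,0,-1],[0,0,0,-1],[0,0,0,-1],[0,0,0,-1],[0,0,0,-1],[0,0,0,-1],[0,0,0,-1],[0,0,0,0],[0,0,0,0],[0,0,0,0]]]' |grep -E 'ee_pos|rot'
python3 - <<'E'
from h import *
im,cw,s=snap('wrist','w4')
for ce,st,m in blobs(im,'orange',100):print(ce,st,ray(cw,ce,.14),ray(cw,ce,.15))
print(proj(cw,[.667,.0965,.14]))
t=np.radians(-2.83);ex=np.array([np.cos(t),np.sin(t),0]);ey=np.array([-np.sin(t),np.cos(t),0]);k=np.array([.667,.0965,.14])
print([proj(cw,k+a*ex+b*ey).round(1).tolist() for a in(-.015,.015) for b in(-.017,.017)])
go(.667,.0965,.122,87.2)
E
```

```text
ee_pos: [0.6397, -0.136, 0.1208]
wrist_force: [-0.1, -0.3, 0.1]
finger_gap: 0.0425
ee_pos: [0.626, 0.0899, 0.2462]
tcp_rot: [-0.0, 0.026, 1.0, -0.0]
[325.27521501 236.29319781] [ 308  217   36   40 1279] [0.66958305 0.09477354 0.14      ] [0.66463677 0.09474705 0.15      ]
[326.93855198 233.80291479]
[[309.2, 219.5], [344.9, 219.5], [309.6, 247.6], [344.0, 247.6]]
spin -0.02  x -1.63 y 0.34 z 4.97
```

View pics/w4.png

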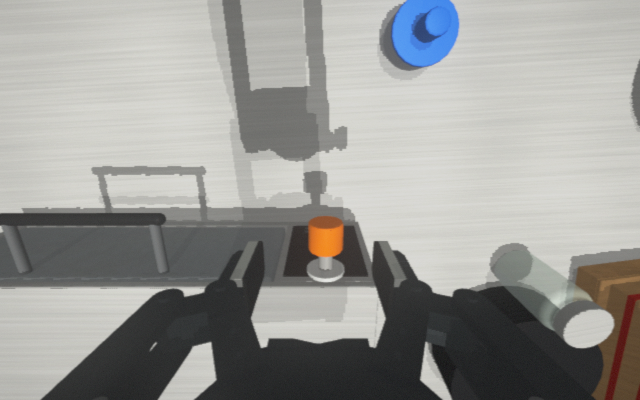

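The orange knob is at (325,236), within 2 px of the prediction, and the drawer is flush.

```bash
python3 -m handwheel '[[[-0.8,0.1,0,0],[-0.8,0.1,0.5,0],[0,0,1,0],[0,0,1,0],[0,0,1,0],[0,0,0.8,0],[0,0,0.5,0],[0,0,0.2,0],[0,0,0,0],[0,0,0,0]]]' 0.4 60 |grep -E 'ee_pos|wrist|gap'
python3 -m handwheel '[[[0,0,0,0],[0,0,0,0],[0,0,0,0],[0,0,0,0],[0,0,0,0],[0,0,0,0],[0,0,0,0]]]' -1 60|grep -E 'ee_pos|gap|wrist'
python3 -m handwheel '[[[0.2,0,0,0],[0.2,0,0,0],[0.2,0,0,0],[0.2,0,0,0],[0,0,0,0],[0,0,0,0]]]' |grep -E 'ee_pos|gap|wrist'
python3 -m handwheel '[[[0.1,0,0,0],[0.1,0,0,0],[0,0,0,0],[0,0,0,0]]]' |grep -E 'ee_pos|gap|wrist'
```

```text
ee_pos: [0.6672, 0.0929, 0.1227]
wrist_force: [-0.8, -0.5, 0.4]
finger_gap: 0.0596
ee_pos: [0.6672, 0.095, 0.1234]
wrist_force: [-0.3, 5.7, 3.5]
finger_gap: 0.0322
ee_pos: [0.6482, 0.0959, 0.1235]
wrist_force: [1.2, 5.8, 3.2]
finger_gap: 0.0324
ee_pos: [0.6438, 0.0962, 0.1235]
wrist_force: [2.9, 6.0, 2.0]
finger_gap: 0.0322
```

```bash
python3 -m handwheel '[[[0.1,0,0,0],[0.05,0,0,0],[0,0,0,0],[0,0,0,0]]]' |grep -E 'ee_pos|gap|wrist'
python3 - <<'E'
from h import *
im,cw,s=snap('side')
for ce,st,m in blobs(im,'orange',20):
    if st[4]<200: print(ce,st[4],ray(cw,ce,.14))
E
```

```text
ee_pos: [0.6438, 0.0962, 0.1236]
wrist_force: [14.0, 6.1, -5.4]
finger_gap: 0.0323
```

```bash
for i in 1 2 3; do python3 -m handwheel '[[[0,0,0,0],[0,0,0,0],[0,0,0,0],[0,0,0,0],[0,0,0,0],[0,0,0,0],[0,0,0,0],[0,0,0,0],[0,0,0,0],[0,0,0,0],[0,0,0,0],[0,0,0,0]]]' |grep -E 'time|ee_pos|wrist'; done
python3 -m handwheel '[[[-0.2,0,0,0],[-0.2,0,0,0],[-0.2,0,0,0],[-0.2,0,0,0],[-0.2,0,0,0],[-0.1,0,0,0],[0,0,0,0],[0,0,0,0]]]' |grep -E 'ee_pos|gap|wrist'
python3 -m handwheel '[[[-0.1,0,0,0],[-0.05,0,0,0],[0,0,0,0],[0,0,0,0]]]' |grep -E 'ee_pos|gap|wrist'
```

```text
time_s: 59.05
ee_pos: [0.6438, 0.0961, 0.1236]
wrist_force: [14.6, 5.8, -5.1]
time_s: 60.25
ee_pos: [0.6438, 0.0961, 0.1236]
wrist_force: [13.8, 5.8, -5.0]
time_s: 61.45
ee_pos: [0.6438, 0.0961, 0.1236]
wrist_force: [13.8, 6.2, -4.9]
ee_pos: [0.6657, 0.0951, 0.1234]
wrist_force: [-1.8, 5.5, 5.0]
finger_gap: 0.0321
ee_pos: [0.6687, 0.0949, 0.1234]
wrist_force: [-3.3, 5.2, 7.6]
finger_gap: 0.0322
```

```bash
python3 -m handwheel '[[[-0.1,0,0,0],[0,0,0,0],[0,0,0,0],[0,0,0,0]]]' |grep -E 'ee_pos|gap|wrist'
python3 -m handwheel '[[[0.1,0,0,0],[0,0,0,0],[0,0,0,0],[0,0,0,0],[0,0,0,0],[0,0,-0.3,0],[0,0,-1,0],[0,0,-1,0],[0,0,-1,0],[0,0,-1,0],[0,0,-1,0],[0,0,0,0]]]' 0.4 |grep -E 'ee_pos|gap|wrist'
python3 - <<'E'
from h import *
im,cw,s=snap('wrist','w5')
for ce,st,m in blobs(im,'orange',100):print(ce,st,ray(cw,ce,.14),ray(cw,ce,.15))
go(.639,-.1355,.25,-2.8)
E
```

```text
ee_pos: [0.6687, 0.0949, 0.1234]
wrist_force: [-11.3, 4.4, 10.2]
finger_gap: 0.0324
ee_pos: [0.6715, 0.0928, 0.26]
wrist_force: [0.8, -0.3, 0.2]
finger_gap: 0.0601
[319.93626184 187.63479759] [ 303  170   35   36 1161] [0.67092691 0.09473568 0.14      ] [0.66785488 0.09481699 0.15      ]
spin 17.99  x -9.18 y -0.81 z 0.29
```

```bash
python3 -m handwheel '[[[0,0,0,1],[0,0,0,1],[0,0,0,1],[0,0,0,1],[0,0,0,1],[0,0,0,1],[0,0,0,1],[0,0,0,1],[0,0,0,1],[0,0,0,1],[0,0,0,1],[0,0,0,1]]]' 0 60 >/dev/null
python3 -m handwheel '[[[0,0,0,1],[0,0,0,1],[0,0,0,1],[0,0,0,1],[0,0,0,1],[0,0,0,1],[-1,-0.4,0,0],[-1,-0.4,0,0],[-1,0,0,0],[-1,0,0,0],[-1,0,0,0],[-1,0,0,0]]]'  >/dev/null
python3 -m handwheel '[[[-1,0,0,0],[-1,0,0,0],[-1,0,0,0],[-0.2,0,0,0],[0,0,0,0],[0,0,0,0]]]' |grep -E 'ee_pos|gap'
python3 - <<'E'
from h import *
go(.6395,-.1358,.122,-2.8)
E
```

```text
ee_pos: [0.6369, -0.1349, 0.2528]
finger_gap: 0.0428
spin -0.01  x -0.03 y 0.11 z 5.23
```

```bash
python3 -m handwheel '[[[0,0.1,0.4,0],[0,0,1,0],[0,0,1,0],[0,0,1,0],[0,0,1,0],[0,0,0.6,0],[0,0,0.2,0],[0,0,0,0],[0,0,0,0]]]' |grep -E 'ee_pos|wrist'
python3 -m handwheel '[[[0,0,0,0],[0,0,0,0],[0,0,0,0],[0,0,0,0],[0,0,0,0],[0,0,0,0]]]' -1 60|grep -E 'ee_pos|gap|wrist'
python3 -m handwheel '[[[0,-0.2,0,0],[0,-0.4,0,0],[0,-0.4,0,0],[0,-0.4,0,0],[0,-0.4,0,0],[0,-0.4,0,0],[0,-0.4,0,0],[0,-0.4,0,0],[0,-0.4,0,0],[0,-0.4,0,0],[0,-0.4,0,0],[0,-0.4,0,0]]]' |grep -E 'ee_pos|gap|wrist'
python3 -m handwheel '[[[0,-0.4,0,0],[0,-0.4,0,0],[0,-0.4,0,0],[0,-0.4,0,0],[0,-0.4,0,0],[0,-0.3,0,0],[0,-0.2,0,0],[0,-0.1,0,0],[0,0,0,0],[0,0,0,0]]]' |grep -E 'ee_pos|gap|wrist'
python3 -m handwheel '[[[0,-0.1,0,0],[0,-0.1,0,0],[0,0,0,0],[0,0,0,0]]]' |grep -E 'ee_pos|gap|wrist'
```

```text
ee_pos: [0.6408, -0.1362, 0.1252]
wrist_force: [-0.6, 0.1, 0.1]
ee_pos: [0.6396, -0.1363, 0.1254]
wrist_force: [-3.7, -0.6, 5.1]
finger_gap: 0.0096
ee_pos: [0.5254, -0.1307, 0.1254]
wrist_force: [3.5, 0.1, 5.8]
finger_gap: 0.0099
ee_pos: [0.4599, -0.1275, 0.1253]
wrist_force: [-0.9, 0.8, 9.3]
finger_gap: 0.0097
ee_pos: [0.4599, -0.1275, 0.1254]
wrist_force: [14.5, 1.2, -4.2]
finger_gap: 0.01
```

At the stop. Release, rise, back away and look.

```bash
python3 -m handwheel '[[[0,0.1,0,0],[0,0,0,0],[0,0,0,0],[0,0,0,0],[0,0,0,0]]]' 0 |grep -E 'ee_pos|wrist|gap'
python3 -m handwheel '[[[0,0,-0.5,0],[0,0,-1,0],[0,0,-1,0],[0,0,-1,0],[0,0,-1,0],[0,0,-1,0],[0,0,-1,0],[0,0,-1,0],[0,0,-0.5,0],[0,0,0,0],[0,0,0,0]]]' |grep -E 'ee_pos|wrist|gap'
python3 - <<'E'
from h import *
snap('side','s2',(220,60,540,300),2.5)
E
```

```text
ee_pos: [0.4567, -0.1268, 0.1234]
wrist_force: [0.6, 0.9, 0.7]
finger_gap: 0.0426
ee_pos: [0.4571, -0.1268, 0.3232]
wrist_force: [-0.8, 0.2, 0.4]
finger_gap: 0.0431
```

View pics/s2.png

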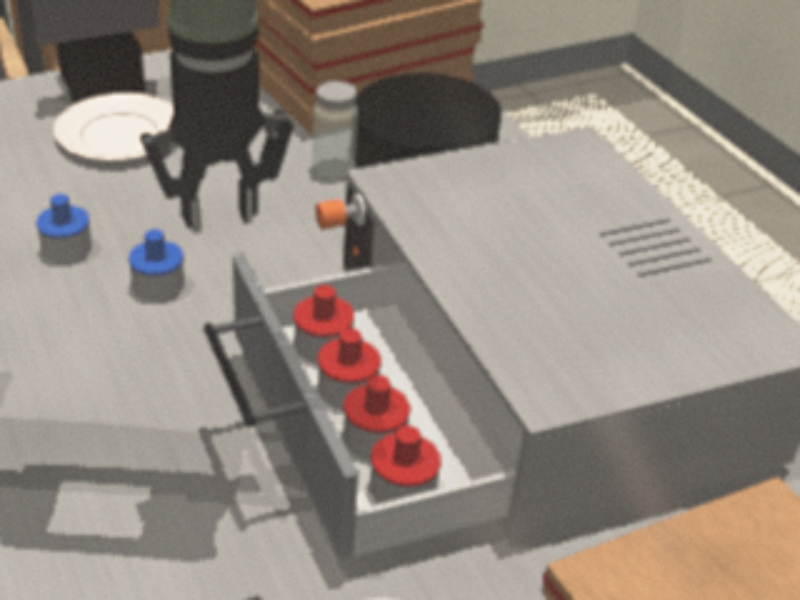

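The drawer is out, all four pots stand upright at (325,315)…(406,460), the knob is home at (330,213), and the robot is clear.

```bash
python3 -c "
from rig import arm
print(arm.hand_in())"
```

```text
the job is handed in; nothing more can be done
None
```

The job is handed in, but no verdict came back: the four red pots were warmed with the knob out for over 3 s, the knob is home again, and the drawer is out at its stop with all four standing upright in it.

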